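# Log and load the full vial rack

## Robot

A 6-joint arm with a two-finger parallel gripper is mounted at the origin on the work surface. World frame = base frame: x ahead of the robot, y to its left, z up, the work surface at z = 0. Lengths are in mm, angles in rad, forces in N, time in s.
With the tool pointing down it reaches from about 300 to 775 mm from the base axis. Payload 14.6 kg.
Tool frame: the origin (TCP) lies on the mounting face of the last link; the fingertips stand 199 mm ahead of it and the grasp point (between the pads) lies 180 mm ahead of it; z points along the fingers, y is the line along which they close (so a half turn about z gives the same grasp; the last joint's range is limited). The gripper opens to 94 mm and grips with 3 to 60 N. Pads are 16 mm wide; open, the fingers measure 119 mm over their backs; the gripper's body (75 mm by 177 mm) begins 78 mm behind the grasp point.
Start: joints at [1.269, 0.3, 1.521, -0, 1.321, -0.067], TCP at [127.955, 534.9, 404.646] pointing down, gripper open.
Joint ranges: [-3.03, 3.03], [-0.79, 2.21], [0.23, 2.52], [-1.04, 4.18], [0, 3.07], [-2.55, 2.55]. Speed limits (rad/s): [2.22, 2.22, 2.57, 3.14, 3.14, 3.14].

## Interface

Orientations are given as [roll, pitch, yaw] about the fixed x, y, z axes, in that order (R = Rz(yaw) Ry(pitch) Rx(roll)).
In Python, from cell import manip gives the robot as it stands. The module is installed in compiled form; this text tells all that it offers.
- The arm moves only by the shell command python3 -m creep 'ROWS' [FORCE]. ROWS is a JSON object of lists of equal length, an entry for each row: "slide": the shift along the world's x, y, z in cm, a list of three; "turn": the turn about the world's z in rad; "claw": the opening, from 0 (shut) to 1 (fully open). A call has 1 to 8 rows; each row shifts and turns the commanded pose from where the row before left it; what a row does not reach is not made up. A row lasts 1/8 s, in which the tool goes at most 62.5 mm and 10.7 degrees, less where a joint would pass 70% of its speed; a pose out of reach is approached as far as the arm can. A call with a gripper value outside its range is refused whole. The fingers move at their own pace and stop on an object; FORCE is the grip in N (left out, the last holds). Time passes only in rows, so rows that do not move let the fingers close. It gives the time, the measured TCP pose, the force, the opening and the grip force at its end, in the units of the state.
- manip.read_state(): the state, without advancing time (a new reading comes with each control period).
- manip.camera(name): name is "scene" or "top" or "wrist"; returns (picture, depth): 384x512x3 uint8, red, green, blue; 384x512 float32, mm along the optical axis (not along the pixel's ray), 0 where there is no reading.
- manip.calibration(name): a dict with "intrinsics" (3x3 intrinsics, pixels), "pose" (4x4, takes a point from camera to world coordinates). Camera axes: x right, y up, looking along -z (the intrinsics and any distortion apply to the point x, -y, -z); pixel columns grow to the right and rows downward; lengths in mm; the calibration is good to about 2 mm. A picture is of the moment at which its call begins: read the wrist's pose just before it. calibration takes no time and is no camera call; for the wrist camera it gives the pose at the moment of the call.
- manip.sign_off(): hands the job in; it is judged then, once.
Trained networks look in the newest picture that a camera, given by its name, has taken for a name from the list of things; names that differ only in an ending like _2 or _b are one class to them, and where a whole thing is asked for, a point or a joint stands for the part that bears it (a point fixed in the world has none). Each returns a list of dicts, best first, with "score" (0 to 1); they miss things now and then, are a little off and sometimes report something else, mostly with a low value. They report only what shows in the picture. A call takes as long as a camera call.
- manip.cut_out(query, camera): "mask" (384x512 bool, what is visible of it) and "position" ([column, row] in pixels, amid what is visible of it).
The state is a dict: "clock": time; "joints": joint angles; "qd": joint speeds; "effort": joint torques, N m; "eef_pos": TCP position; "eef_rot": TCP orientation; "wrist_force": force on the tool from outside, world axes, zero at the start; "moment": the same for the moment, N m; "finger_gap": finger opening in mm; "finger_force": force on a finger pad.
Only numpy, scipy, OpenCV 4.12 (cv2) and the standard library are available. Lean on these libraries where they do the work, as an engineer would, in place of code of your own. Each camera call takes 0.05 s, during which the arm holds its last target. There are 200 camera calls.

## Task

One of the loader's three pulled-out trays carries the rack that is completely full of blue-capped vials. Take the yellow scanner from its mat and hold it still for at least one second, upright with its window down, about 8 cm above the middle of the barcode label on that tray; stand it back upright on its mat, and push that tray fully home. Leave the other two trays, with the part-filled and the empty rack, where they are, and do not knock the bottles or the blue tip box.

Things in the scene. Friction and masses are not known exactly. Their poses are not given: they have to be found in the camera images.
- label_left (a point): Centre of the barcode label (64 mm along y, 34 mm along x) on the flat top of the front ledge of the left (+y) tray. Axes: x along its travel, away from the robot, into the loader; y left; z up. Ledge 40 mm deep, 115 mm wide: its upright front face, the one to push, is 20 mm in front (-x) of this point, from 42 mm to 2 mm below it.
- label_mid (a point): Centre of the barcode label (64 mm along y, 34 mm along x) on the flat top of the front ledge of the middle tray. Axes: x along its travel, away from the robot, into the loader; y left; z up. Ledge 40 mm deep, 115 mm wide: its upright front face, the one to push, is 20 mm in front (-x) of this point, from 42 mm to 2 mm below it.
- label_right (a point): Centre of the barcode label (64 mm along y, 34 mm along x) on the flat top of the front ledge of the right (-y) tray. Axes: x along its travel, away from the robot, into the loader; y left; z up. Ledge 40 mm deep, 115 mm wide: its upright front face, the one to push, is 20 mm in front (-x) of this point, from 42 mm to 2 mm below it.
- tray_left (a joint): Sliding left (+y) tray of the loader: distance pulled out in m; 0 = fully home against a hard stop, at most 0.125. Starts 0.07 to 0.11 out. About 2.5 N of friction; stays where it is left; no catch. Its open pan lies behind its label: 5 mm floor 37 mm below the label, inside from 20 to 150 mm behind the label's centre, 107 mm wide, walls 20 mm lower than the label.
- tray_mid (a joint): Sliding middle tray of the loader: distance pulled out in m; 0 = fully home against a hard stop, at most 0.125. Starts 0.07 to 0.11 out. About 2.5 N of friction; stays where it is left; no catch. Its open pan lies behind its label: 5 mm floor 37 mm below the label, inside from 20 to 150 mm behind the label's centre, 107 mm wide, walls 20 mm lower than the label.
- tray_right (a joint): Sliding right (-y) tray of the loader: distance pulled out in m; 0 = fully home against a hard stop, at most 0.125. Starts 0.07 to 0.11 out. About 2.5 N of friction; stays where it is left; no catch. Its open pan lies behind its label: 5 mm floor 37 mm below the label, inside from 20 to 150 mm behind the label's centre, 107 mm wide, walls 20 mm lower than the label.
- rack_full_mid (a point): Rack full of vials: white block 80 x 80 x 28 mm with 9 blue-capped vials firmly in it, 49 mm high over the caps; lies loose in one of the trays. Point on its axis 20 mm above its underside.
- rack_part_mid (a point): Part-filled rack: same white block with only one row of 3 vials, in another tray. Point 20 mm above its underside.
- rack_empty_mid (a point): Empty rack: same white block with 9 dark empty holes, in the remaining tray. Point 20 mm above its underside.
- scanner_mid (a point): Hand-held wand scanner, standing upright: 120 mm high, about 0.2 kg; yellow handle 40 mm (its x) by 34 mm (its y) from 24 mm above its foot to the top, black foot 60 x 50 x 24 mm with the reading window in its underside. Point at the centre half-way up (60 mm above the window); z along its length, up; it reads straight down (-z).
- mat_top (a point): Centre of the top of the scanner's fixed black charging mat, 120 x 120 mm, 6 mm thick, lying on the table to the left or right of the loader; the scanner starts on it.
- tip_box_mid (a point): Bystander: blue box with a clear lid, 120 x 85 x 62 mm, loose, on the side of the loader opposite the mat. Its centre.
- bottle_a_mid (a point): Bystander: clear solvent bottle with blue cap, 70 mm wide, 135 mm high, loose. Point half-way up.
- bottle_b_mid (a point): Bystander: amber solvent bottle with blue cap, 70 mm wide, 135 mm high, loose. Point half-way up.

How it is judged:
By the outcome, as a careful person would: the job done as asked, in the order asked, and still so for the second after the job is handed in, with the robot touching nothing.
It also fails if it takes over 70 s, if anything falls off the work surface, if the arm or the gripper's body presses on something with over 40 N, if the wrist force passes 120 N, or if a joint passes its speed limit or range.

## Working session

There is one attempt and no reset: what is moved stays moved. The work goes in short steps, Python scripts to look and compute and a shell command to move; the robot and the scene stay as the last step left them, time stands still between calls to the robot, and variables do not carry over. Pictures are saved under pics/ and viewed, at most 10 in all, crops included, and the job is handed in when it is done.

```bash
mkdir -p pics; cat > h.py <<'E'
import numpy as np, cv2
from cell import manip
def pts(cam,d):
    c=manip.calibration(cam);K=np.array(c["intrinsics"]);T=np.array(c["pose"])
    v,u=np.mgrid[:384,:512]
    x=(u-K[0,2])/K[0,0]*d;y=(v-K[1,2])/K[1,1]*d
    P=np.stack([x,-y,-d,np.ones_like(d)],-1)@T.T
    return P[...,:3]
def look(cam,fn=None):
    p,d=manip.camera(cam);P=pts(cam,d);P[d==0]=np.nan
    if fn: cv2.imwrite("pics/"+fn,p[...,::-1])
    return p,d,P
E
python3 - <<'E'
from h import *
ims=[]
for c in("scene","top"):
    p,d,P=look(c,None);ims.append(p)
    for q in["label_left","label_mid","label_right","rack_full_mid","rack_part_mid","rack_empty_mid","scanner_mid","mat_top","tip_box_mid","bottle_a_mid","bottle_b_mid"]:
        for r in manip.cut_out(q,c)[:1]:
            m=r["mask"];X=P[m];X=X[~np.isnan(X[:,0])]
            if len(X): print(c,q,round(r["score"],2),np.round(r["position"]),np.median(X,0).round(),np.percentile(X,3,0).round(),np.percentile(X,97,0).round())
cv2.imwrite("pics/a.png",cv2.resize(np.hstack(ims),(800,300))[...,::-1])
s=manip.read_state();print(s)
E
```

```text
scene label_left 0.62 [298. 228.] [617. 123.  32.] [520.  66.  19.] [691. 179.  60.]
scene label_mid 0.63 [259. 200.] [533.  -2.  38.] [498. -58.  20.] [665.  54.  61.]
scene label_right 0.58 [219. 202.] [ 580. -128.   38.] [ 507. -183.   19.] [676. -70.  61.]
scene rack_full_mid 0.58 [300. 213.] [622. 119.  53.] [572.  82.  28.] [643. 158.  73.]
scene rack_part_mid 0.73 [221. 214.] [ 602. -123.   50.] [ 550. -164.   23.] [637. -84.  71.]
scene rack_empty_mid 0.85 [259. 216.] [611.  -4.  50.] [564. -41.  28.] [640.  32.  53.]
scene scanner_mid 0.63 [155. 186.] [ 500. -350.   70.] [ 469. -376.   14.] [ 514. -334.  130.]
scene mat_top 0.75 [168. 202.] [ 508. -322.    7.] [ 429. -401.    2.] [ 542. -285.   11.]
scene tip_box_mid 0.72 [370. 184.] [517. 357.  61.] [438. 318.   8.] [552. 399.  66.]
scene bottle_a_mid 0.89 [118. 224.] [ 663. -419.   81.] [ 616. -458.    3.] [ 679. -396.  136.]
scene bottle_b_mid 0.74 [401. 215.] [666. 414.  84.] [636. 391.  16.] [682. 447. 136.]
top label_left 0.92 [224. 181.] [592. 124.  32.] [515.  69.  17.] [686. 179.  61.]
top label_mid 0.9 [262. 189.] 
[... 733 characters left out ...]
 5.] [674. 445. 137.]
{'clock': 1.2, 'joints': array([ 1.26939509e+00,  2.99894540e-01,  1.52100447e+00,  6.15197401e-06,
        1.32069597e+00, -6.66043008e-02]), 'qd': array([-0.0004184 ,  0.00017551, -0.00034377,  0.00148919,  0.00049758,
       -0.00017773]), 'effort': array([ 1.59108811e-03, -5.31667757e+01, -3.52921951e+01,  7.10186921e-02,
        2.11997278e-02,  1.31150621e-06]), 'eef_pos': array([127.95678734, 534.89817561, 404.64668601]), 'eef_rot': array([-3.14159073e+00, -6.10200560e-06,  2.90679419e+00]), 'wrist_force': array([-0.79466998,  0.14251098, -0.86186673]), 'moment': array([ 0.00544949, -0.0020709 , -0.0177692 ]), 'finger_force': 0.0, 'finger_gap': 93.89635419597134}
```

View pics/a.png

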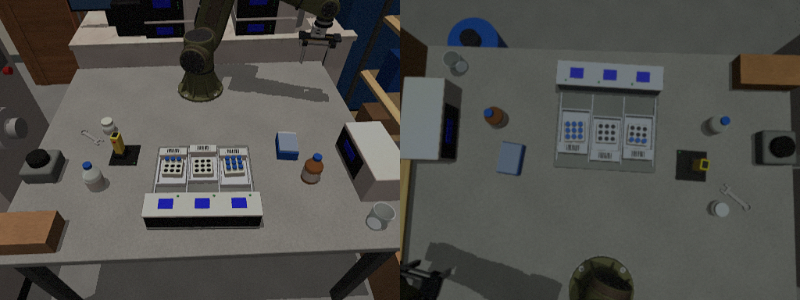

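```bash
python3 - <<'E'
from h import *
p,d,P=look("top")
cv2.imwrite("pics/b.png",cv2.resize(p[130:230,190:400],(798,380),interpolation=cv2.INTER_CUBIC)[...,::-1])
x,y,z=P[...,0],P[...,1],P[...,2]
def rect(n,m):
    r=cv2.minAreaRect(np.stack([x[m],y[m]],-1).astype(np.float32));print(n,m.sum(),np.round(r[0]),np.round(r[1]),round(r[2],1),np.median(z[m]).round(1))
near=(abs(x-480)<70)&(abs(y+350)<70)
rect("scan top",near&(z>120))
rect("foot",near&(z>20)&(z<40))
rect("mat",(abs(x-480)<100)&(abs(y+340)<100)&(z>4)&(z<9))
for n,c in(("L",124),("M",0),("R",-124)):
    m=(abs(y-c)<65)&(z>57)&(z<66)&(x<560); rect(n,m)
E
```

```text
scan top 166 [ 481. -356.] [35. 39.] 77.2 126.2
foot 149 [ 482. -355.] [50. 60.] 81.4 29.3
mat 852 [ 481. -339.] [198. 198.] 0.7 6.0
L 326 [293.  78.] [551. 119.] 10.6 59.0
M 354 [287.   4.] [114. 481.] 89.6 58.7
R 294 [ 518. -122.] [114.  39.] 88.8 58.9
```

View pics/b.png

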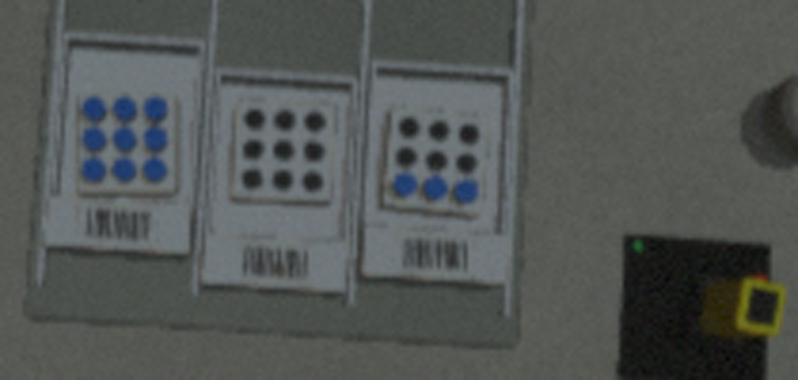

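```bash
python3 -m creep '{"slide":[[4.4,-4.4,0],[4.4,-4.4,0],[4.4,-4.4,0],[4.4,-4.4,0],[4.4,-4.4,0],[4.4,-4.4,0],[4.4,-4.4,0],[4.4,-4.4,0]],"turn":[0,0,0,0,0,0,0,0.06],"claw":[1,1,1,1,1,1,1,1]}' 20
python3 -m creep '{"slide":[[0,-6,0],[0,-6,0],[0,-6,0],[0,-6,0],[0,-6,0],[0,-6,0],[0,-6,0],[0,-6,0]],"turn":[0,0,0,0,0,0,0,0],"claw":[1,1,1,1,1,1,1,1]}'
python3 -m creep '{"slide":[[0,-5.8,0],[0,0,0]],"turn":[0,0],"claw":[1,1]}'
cat > s.py <<'E'
from h import *
p,d,P=look("wrist","c.png")
x,y,z=P[...,0],P[...,1],P[...,2]
def rect(n,m):
    m=cv2.morphologyEx(m.astype(np.uint8),cv2.MORPH_OPEN,np.ones((3,3)))
    k,l,st,_=cv2.connectedComponentsWithStats(m)
    if k<2: print(n,"none");return
    m=l==1+np.argmax(st[1:,4])
    r=cv2.minAreaRect(np.stack([x[m],y[m]],-1).astype(np.float32));print(n,m.sum(),np.round(r[0],1),np.round(r[1]),round(r[2],1),np.median(z[m]).round(1))
if __name__=="__main__":
    near=(abs(x-480)<70)&(abs(y+350)<70)
    rect("scan top",near&(z>115)&(z<140))
    rect("foot",near&(z>20)&(z<40))
    rect("mat",(abs(x-480)<100)&(abs(y+340)<100)&(z>3.5)&(z<45))
    p,d,P=look("top");x,y,z=P[...,0],P[...,1],P[...,2]
    rect("L",(abs(y-124)<65)&(z>54)&(z<64)&(x<562)&(x>480))
    s=manip.read_state();print(s["eef_pos"],s["eef_rot"],s["joints"],s["clock"])
E
python3 s.py
```

```text
clock: 2.25
eef_pos: [481.1, 181.1, 404.9]
eef_rot: [3.141, 0.0, 2.968]
wrist_force: [0.6, 0.3, 0.4]
finger_gap: 93.7
finger_force: 0.0
clock: 3.25
eef_pos: [479.6, -299.1, 404.8]
eef_rot: [-3.141, 0.0, 2.967]
wrist_force: [0.0, 0.9, 0.8]
finger_gap: 94.0
finger_force: 0.0
clock: 3.5
eef_pos: [479.2, -358.2, 403.7]
eef_rot: [3.141, -0.001, 2.963]
wrist_force: [0.0, 0.9, -0.6]
finger_gap: 93.9
finger_force: 0.0
scan top 1716 [ 484.4 -354.3] [34. 39.] 79.3 125.8
foot 746 [ 474.8 -353. ] [50. 39.] 81.1 29.2
mat 7328 [ 485.6 -340.6] [120. 119.] 87.4 5.8
L 432 [534.6 126. ] [113.  39.] 88.1 57.7
[ 479.84853427 -355.1672308   404.25895156] [ 3.14110953e+00 -5.56967308e-04  2.96597145e+00] [-6.98539875e-01  4.05659994e-01  1.37978066e+00  1.43679963e-04
  1.35687581e+00 -2.09374541e+00] 3.6
```

View pics/c.png

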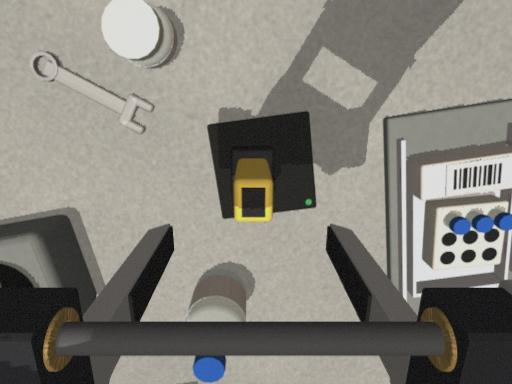

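```bash
python3 -m creep '{"slide":[[0.4,0.1,-4],[0,0,-4],[0,0,-3],[0,0,-2],[0,0,0],[0,0,0],[0,0,0],[0,0,0]],"turn":[-0.01,0,0,0,0,0,0,0],"claw":[1,1,1,1,1,0,0,0]}' 25
python3 -m creep '{"slide":[[0,0,0],[0,0,0],[0,0,0],[0,0,0],[0,0,1],[0,0,2],[0,0,0],[0,0,0]],"turn":[0,0,0,0,0,0,0,0],"claw":[0,0,0,0,0,0,0,0]}'
```

```text
clock: 4.6
eef_pos: [484.0, -354.1, 275.3]
eef_rot: [-3.141, 0.001, 2.957]
wrist_force: [-1.1, 0.2, 0.1]
finger_gap: 67.6
finger_force: 0.0
clock: 5.6
eef_pos: [483.8, -354.0, 304.1]
eef_rot: [3.141, -0.001, 2.957]
wrist_force: [0.6, 0.5, -1.7]
finger_gap: 34.1
finger_force: 25.0
```

```bash
python3 -m creep '{"slide":[[0,0,3],[0,0,4],[0.5,2,3.4],[0.5,4,0],[0.5,5,0],[0.5,5,0],[0.5,5,0],[0.5,5,0]],"turn":[0,0,0,0,0,0,0,0],"claw":[0,0,0,0,0,0,0,0]}'
python3 -m creep '{"slide":[[0.5,5,0],[0.5,5,0],[0.5,5,0],[0.6,4,0],[0,2,0],[0,1,0],[0,0,0]],"turn":[0,0,0,0,0,0,0],"claw":[0,0,0,0,0,0,0]}'
python3 - <<'E'
import s
from s import *
p,d,P=look("wrist","d.png");
for r in manip.cut_out("scanner_mid","wrist")[:1]: print(r["score"],r["position"])
def lab(cam):
    p,d,P=look(cam); s.x,s.y,s.z=x,y,z=P[...,0],P[...,1],P[...,2]
    rect(cam+" ledge",(abs(y-124)<65)&(z>54)&(z<64)&(x<562)&(x>480))
    dark=(p.max(-1)<90)&(abs(y-124)<40)&(z>50)&(z<66)&(x<556)&(x>510)
    if dark.sum()>5:print(cam,"bars",dark.sum(),np.nanmin(x[dark]),np.nanmax(x[dark]),np.nanmin(y[dark]),np.nanmax(y[dark]))
    m=(abs(x-535)<40)&(abs(y-126)<40)&(z>230-0)&(z<262)
    print("scanner-ish",m.sum(),[ (np.nanmin(a[m]).round(),np.nanmax(a[m]).round()) for a in(x,y,z)] if m.any() else "")
    m=(abs(x-535)<50)&(abs(y-126)<50)&(z>125)&(z<175)
    print("foot-ish",m.sum(),[ (np.nanpercentile(a[m],2).round(),np.nanpercentile(a[m],98).round()) for a in(x,y,z)] if m.any() else "")
for c in("wrist","top","scene"): lab(c)
E
```

```text
clock: 6.6
eef_pos: [513.9, -92.5, 407.9]
eef_rot: [3.141, -0.001, 2.957]
wrist_force: [1.1, 0.1, -0.8]
finger_gap: 33.8
finger_force: 25.0
clock: 7.48
eef_pos: [534.9, 125.6, 408.4]
eef_rot: [-3.141, -0.0, 2.957]
wrist_force: [0.4, 0.2, -2.8]
finger_gap: 33.8
finger_force: 25.0
wrist ledge 1910 [537.5 126.3] [114.  40.] 88.1 56.5
wrist bars 13 521.2425073386516 529.9014273116857 97.2363091116274 150.41102422569327
scanner-ish 7614 [(np.float64(514.0), np.float64(557.0)), (np.float64(98.0), np.float64(155.0)), (np.float64(230.0), np.float64(262.0))]
foot-ish 1996 [(np.float64(504.0), np.float64(542.0)), (np.float64(102.0), np.float64(152.0)), (np.float64(146.0), np.float64(173.0))]
top ledge 15 [520.9 175.7] [ 6. 12.] 2.4 57.6
scanner-ish 0 
foot-ish 42 [(np.float64(503.0), np.float64(515.0)), (np.float64(114.0), np.float64(152.0)), (np.float64(154.0), np.float64(169.0))]
scene ledge 318 [536.4 125.2] [111.  42.] 87.6 58.3
scene bars 64 512.1987179012439 555.5700404609064 91.17478582618382 163.42740699804747
scanner-ish 227 [(np.float64(515.0), np.float64(560.0)), (np.float64(94.0), np.float64(151.0)), (np.float64(230.0), np.float64(262.0))]
foot-ish 198 [(np.float64(513.0), np.float64(568.0)), (np.float64(97.0), np.float64(148.0)), (np.float64(145.0), np.float64(173.0))]
```

View pics/d.png

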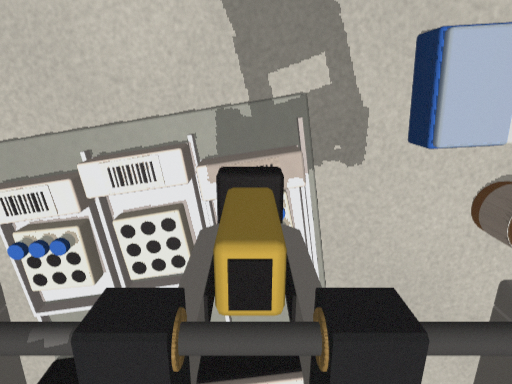

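```bash
python3 -m creep '{"slide":[[0.1,0,0],[0,0,0],[0,0,0],[0,0,0],[0,0,0],[0,0,0],[0,0,0],[0,0,0]],"turn":[0,0,0,0,0,0,0,0],"claw":[0,0,0,0,0,0,0,0]}'
python3 -m creep '{"slide":[[0,0,0],[0,0,0],[0,0,0],[0,0,0],[0,0,0],[0,0,0],[0,0,0],[0,0,0]],"turn":[0,0,0,0,0,0,0,0],"claw":[0,0,0,0,0,0,0,0]}'
python3 -m creep '{"slide":[[-0.5,-3,0],[-0.5,-5,0],[-0.5,-5,0],[-0.5,-5,0],[-0.5,-5,0],[-0.5,-5,0],[-0.5,-5,0],[-0.5,-5,0]],"turn":[0,0,0,0,0,0,0,0],"claw":[0,0,0,0,0,0,0,0]}'
python3 -m creep '{"slide":[[-0.6,-4,0],[-0.3,-3,0],[0,-2,0],[0,-0.5,-2],[0,0,-4],[0,0,-4],[0,0,-2],[0,0,0]],"turn":[0,0,0,0,0,0,0,0],"claw":[0,0,0,0,0,0,0,0]}'
```

```text
clock: 8.78
eef_pos: [535.9, 125.9, 408.7]
eef_rot: [-3.142, -0.0, 2.957]
wrist_force: [0.1, 0.3, -2.2]
finger_gap: 34.0
finger_force: 25.0
clock: 9.78
eef_pos: [536.0, 125.9, 408.6]
eef_rot: [-3.142, -0.0, 2.957]
wrist_force: [0.0, -0.5, -2.1]
finger_gap: 34.1
finger_force: 25.0
clock: 10.78
eef_pos: [495.5, -255.7, 408.8]
eef_rot: [-3.142, 0.0, 2.957]
wrist_force: [0.5, -1.5, -2.3]
finger_gap: 33.6
finger_force: 25.0
clock: 11.78
eef_pos: [487.1, -348.7, 287.3]
eef_rot: [3.14, -0.002, 2.957]
wrist_force: [0.2, 0.4, -1.9]
finger_gap: 33.8
finger_force: 25.0
```

```bash
python3 -m creep '{"slide":[[0,0.4,-0.5],[0,0,-0.4],[0,0,-0.2],[0,0,0],[0,0,0]],"turn":[0,0,0,0,0],"claw":[0,0,0,0,0]}'
```

```text
clock: 12.4
eef_pos: [487.0, -345.2, 277.9]
eef_rot: [-3.141, 0.0, 2.957]
wrist_force: [0.3, -0.1, -2.3]
finger_gap: 34.2
finger_force: 25.0
```

```bash
python3 -m creep '{"slide":[[0,0,-0.2],[0,0,0],[0,0,0]],"turn":[0,0,0],"claw":[0,0,0]}'
```

```text
clock: 12.78
eef_pos: [487.0, -345.1, 275.6]
eef_rot: [3.142, -0.0, 2.957]
wrist_force: [0.2, -1.1, -2.3]
finger_gap: 34.0
finger_force: 25.0
```

```bash
python3 -m creep '{"slide":[[0,0,-0.1],[0,0,0],[0,0,0]],"turn":[0,0,0],"claw":[0,0,0]}'
```

```text
clock: 13.15
eef_pos: [487.0, -345.1, 274.6]
eef_rot: [3.142, -0.0, 2.957]
wrist_force: [-0.6, -0.1, -1.4]
finger_gap: 34.0
finger_force: 25.0
```

```bash
python3 -m creep '{"slide":[[0,0,-0.1],[0,0,0],[0,0,0],[0,0,0],[0,0,0],[0,0,0],[0,0,0],[0,0,0]],"turn":[0,0,0,0,0,0,0,0],"claw":[0,0,0.45,0.6,0.8,1,1,1]}'
python3 -m creep '{"slide":[[0,0,0],[0,0,2],[0,0,4],[0,0,5],[0,0,3],[0,0,0],[0,0,0]],"turn":[0,0,0,0,0,0,0],"claw":[1,1,1,1,1,1,1]}'
sed -i 's/c.png/e.png/' s.py; python3 s.py
```

```text
clock: 14.15
eef_pos: [486.9, -345.1, 273.6]
eef_rot: [-3.142, -0.0, 2.957]
wrist_force: [-0.2, -0.5, -0.0]
finger_gap: 88.9
finger_force: 0.0
clock: 15.02
eef_pos: [486.9, -345.1, 412.5]
eef_rot: [3.141, -0.001, 2.957]
wrist_force: [0.4, 0.8, -0.5]
finger_gap: 94.2
finger_force: 0.0
scan top 1632 [ 487.7 -344.8] [34. 39.] 80.0 125.3
foot 668 [ 476.1 -342.6] [49. 35.] 78.3 28.8
mat 6999 [ 484.8 -342.3] [119. 119.] 87.0 5.3
L 439 [534.7 127.1] [113.  40.] 89.2 57.9
[ 486.96123179 -345.11296433  412.17239914] [ 3.14048728e+00 -1.99283863e-03  2.95680864e+00] [-6.77909598e-01  4.00099134e-01  1.36907426e+00  3.08934479e-05
  1.37469792e+00 -2.06392686e+00] 15.125
```

View pics/e.png

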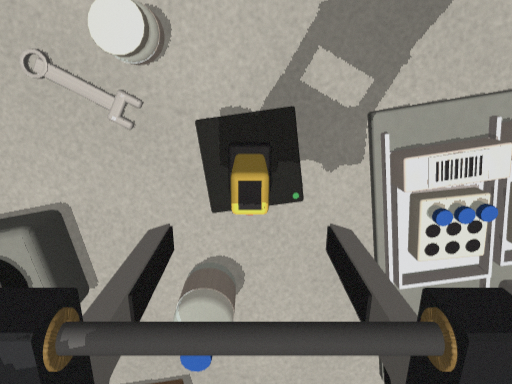

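```bash
python3 -m creep '{"slide":[[0,5.5,0],[0,6,0],[0,6,0],[0,6,0],[0,6,0],[-0.2,6,0],[-0.3,6,0],[-0.3,4,0]],"turn":[0,0,0,0,0.046,0.05,0.05,0],"claw":[0,0,0,0,0,0,0,0]}'
python3 -m creep '{"slide":[[0,1.7,-4],[0,0,-5],[0,0,-4],[0,0,-2],[0,0,-2],[0,0,-1.5],[0,0,0],[0,0,0]],"turn":[0,0,0,0,0,0,0,0],"claw":[0,0,0,0,0,0,0,0]}'
sed -i 's/e.png/f.png/' s.py; python3 s.py
```

```text
clock: 16.12
eef_pos: [478.5, 112.2, 412.8]
eef_rot: [-3.141, -0.001, 3.105]
wrist_force: [-0.5, -1.0, -0.0]
finger_gap: 17.4
finger_force: 0.0
clock: 17.12
eef_pos: [479.1, 126.9, 229.1]
eef_rot: [3.141, 0.001, 3.103]
wrist_force: [-0.2, -0.0, 0.5]
finger_gap: 0.6
finger_force: 0.0
scan top none
foot none
mat none
L 69 [534.1  80.6] [33. 24.] 2.1 57.6
[479.12529624 126.92953088 229.33440094] [3.14131411e+00 1.16228278e-03 3.10282169e+00] [ 1.85059130e-01  4.08744077e-01  1.83124062e+00  1.73625560e-05
  9.00412840e-01 -1.34697717e+00] 17.225
```

View pics/f.png

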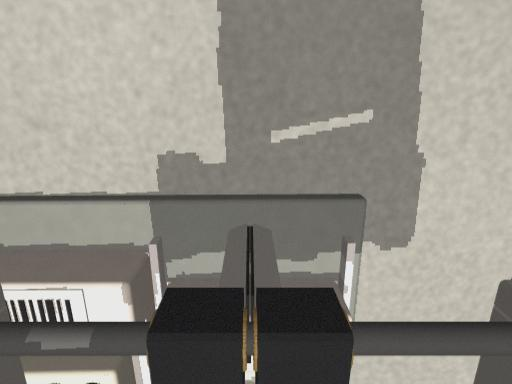

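```bash
python3 -m creep '{"slide":[[1.4,0,0],[0.8,0,0],[0.5,0,0],[0.5,0,0],[0.6,0,0],[0.8,0,0],[1,-0.1,0],[1,-0.1,0]],"turn":[0,0,0,0,0,0,0,0],"claw":[0,0,0,0,0,0,0,0]}'
python3 -m creep '{"slide":[[1,-0.1,0],[0.8,0,0],[0.5,0,0],[0.4,0,0],[0,0,0]],"turn":[0,0,0,0,0],"claw":[0,0,0,0,0]}'
```

```text
clock: 18.23
eef_pos: [545.6, 125.0, 228.5]
eef_rot: [3.141, -0.0, 3.103]
wrist_force: [-2.7, 2.4, -0.0]
finger_gap: 0.4
finger_force: 1.4
clock: 18.85
eef_pos: [572.2, 123.9, 228.7]
eef_rot: [3.141, 0.001, 3.103]
wrist_force: [-0.8, 0.5, -0.3]
finger_gap: 0.6
finger_force: 0.0
```

```bash
python3 -m creep '{"slide":[[0.3,0,0],[0.3,0,0],[0.3,-0.1,0],[0.2,0,0]],"turn":[0,0,0,0],"claw":[0,0,0,0]}'
```

```text
clock: 19.35
eef_pos: [581.7, 123.5, 228.7]
eef_rot: [-3.142, -0.008, 3.103]
wrist_force: [-37.1, 1.6, 24.3]
finger_gap: 0.7
finger_force: 18.3
```

```bash
python3 -m creep '{"slide":[[0.3,0,0],[0.3,0,0],[0.2,0,0]],"turn":[0,0,0],"claw":[0,0,0]}'
```

```text
clock: 19.73
eef_pos: [585.8, 123.8, 228.6]
eef_rot: [-3.139, -0.028, 3.104]
wrist_force: [-102.2, -4.0, 69.9]
finger_gap: 0.6
finger_force: 52.3
```

The stop was reached with the second push, which had been sent blindly; the wrist force rose to 102 N, so I'm backing off now.

```bash
python3 -m creep '{"slide":[[-1,0,0],[-1,0,0],[-2,0,0],[0,0,4],[-3,0,6],[-3,0,6],[0,0,3],[0,0,0]],"turn":[0,0,0,0,0,0,0,0],"claw":[0,0,0,0,0,0,0,0]}'
python3 - <<'E'
import s
from s import *
p,d,P=look("top"); s.x,s.y,s.z=x,y,z=P[...,0],P[...,1],P[...,2]
cv2.imwrite("pics/g.png",cv2.resize(p[100:250,110:430],(800,375),interpolation=cv2.INTER_CUBIC)[...,::-1])
for n,c,a in(("L",122,680),("M",0,562),("R",-124,562)):
    rect(n,(abs(y-c)<65)&(z>54)&(z<64)&(x<a)&(x>480))
p,d,P=look("wrist"); s.x,s.y,s.z=x,y,z=P[...,0],P[...,1],P[...,2]
rect("L wrist",(abs(y-122)<65)&(z>53)&(z<64)&(x<650)&(x>560))
st=manip.read_state();print(st["eef_pos"],st["wrist_force"])
E
```

```text
clock: 20.72
eef_pos: [495.0, 122.9, 412.8]
eef_rot: [3.14, 0.005, 3.103]
wrist_force: [-0.5, 0.1, 0.3]
finger_gap: 0.7
finger_force: 0.0
L 330 [609.1 124.8] [112.  37.] 86.5 57.9
M 380 [507.8  -5.2] [97. 39.] 88.9 57.7
R 363 [ 519.2 -116.2] [101.  39.] 86.5 57.8
L wrist 744 [612.7 164.9] [32. 39.] 88.4 55.8
[495.14930686 122.85151074 409.15842442] [-0.69157531 -0.04622307 -0.41461441]
```

View pics/g.png

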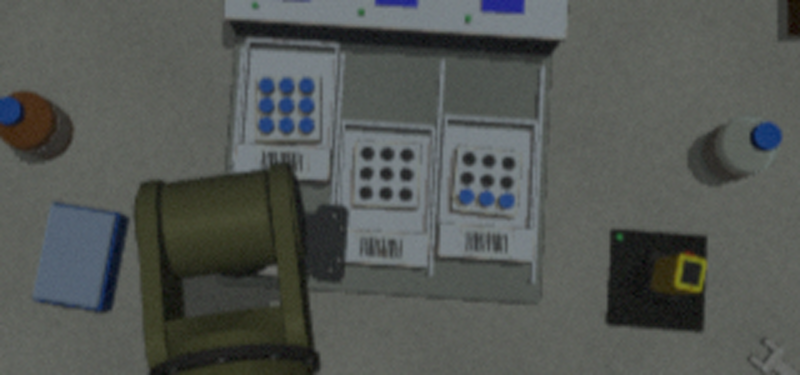

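```bash
python3 -c "
from cell import manip
print(manip.sign_off())"
```

```text
the job is handed in; nothing more can be done
None
```

I scanned the left tray (the full rack), stood the scanner back upright on its mat, pushed that tray about 75 mm to its hard stop and signed off. The other two trays, the bottles and the tip box show no sign of having moved. The last push ran too hard and read 102 N at the wrist, against the 120 N limit.

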